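Take the clamp collar off the weld fixture stud and lay it in the cleaning cradle

TASK

Unscrew the knurled clamp collar from the threaded stud of the weld fixture until it comes free, without wrenching it off, and lift it clear. Set it down gently on the round rubber mat and let go; then take it another way and lay it gently on its side on the two rods of the yellow cradle, its bore pointing along the rods, so that its thread can be brushed out. Leave the loose tools and offcuts where they are.

Things in the scene. Friction and masses are not known exactly. Their poses are not given: they have to be found in the camera images.
- collar: The clamp collar: a steel ring with a ribbed (knurled) outside, 44 mm outside diameter, 29 mm bore, 44 mm high, about 0.3 kg. Origin: centre of its lower end face as it stands on the fixture; z is the bore axis, up at the start. Two opposite brass lugs inside, 6 mm above the origin, ride between the stud's thread ridges. It starts fully screwed down, standing on the plate, and needs little torque.
- collar_mid (a point): Centre of the collar: on its axis, 22 mm from either end. Axes as the collar's.
- fixture: The fixed weld fixture: blue block 100 x 90 x 40 mm under an aluminium plate 150 (x) x 130 (y) x 8 mm, plate top 48 mm above the table. A brass stud stands upright at its middle: 36 mm high, 16 mm core, 26 mm over the thread, which covers the lower 21 mm. One dark 16 mm post, 36 mm high, stands on the plate at x +62, y +52 mm. Origin: centre of the block's underside, on the table.
- stud_tip (a point): Top of the stud, on its axis, 36 mm above the plate, 8 mm below the top of the collar at the start. The collar is off once its lower end is above this.
- stud_foot (a point): The stud's axis at the plate's top face (48 mm above the table), z up. Coarse right-hand thread: the collar loosens anticlockwise seen from above, climbing 20 mm a turn, with about 3 mm axial and 1 mm sideways play. It frees after roughly half a turn (165 to 220 degrees, differing each time, not visible). Until then a pull up is felt to be blocked. Let go, it stays at the height it has reached.
- mat: Round black rubber mat with a red edge, 130 mm diameter, 5 mm thick, fixed on the table. Origin: centre of its underside.
- cradle: The fixed yellow cradle: base 100 (x) x 90 (y) x 8 mm; above it two level steel rods 8 mm thick, 88 mm long, along its y axis at x = -14 and +14 mm, axes 24 mm above the table, on two end webs 30 mm wide (x). Beside the rods, beyond 18 mm from the middle, it is open down to the base. Origin: centre of its underside.
- cradle_seat (a point): Where the centre of the collar lies when it rests on its side across both rods: 45.9 mm above the table, midway between the rods and along them. y runs along the rods, x across them, z up. The bore must point along y, either way round.
- chipping_hammer: Loose hammer lying at the far side of the table, origin under its middle. Bystander.
- wire_brush: Loose hand brush lying at the far side. Bystander.
- tube_offcut: Loose upright dark steel tube, 42 mm diameter, 70 mm high, no ribs; origin at its foot. Bystander.
- plain_washer: Loose thick washer, 48 mm diameter, 8 mm thick, flat on the table, on the near side beside the fixture. Bystander.
- gusset: Loose steel plate 50 x 40 x 8 mm, flat on the table, on the near side beside the fixture. Bystander.
- angle_offcut: Loose red steel angle, 60 mm long, 40 x 40 mm legs, at the far right. Bystander.
- square_bar: Loose steel bar 110 x 20 x 20 mm, lying at the far left. Bystander.
Things that resemble listed ones, but are neither listed nor needed, are in the scene too. Of the things that look like the collar, the smallest one is meant.

How it is judged:
On the way, in this order (a step that is already met when the one before it is completed fails the run):
1. the collar is off the stud and lifted clear: its foot at least 40 mm above the plate (z of collar in the frame of stud_foot above 0.04 m), for 0.1 s.
2. the collar rests on the mat and is let go: its centre within 50 mm of the mat's centre, nothing holding it (horizontal distance between collar_mid and mat below 0.05 m and height (world z) of collar_mid below 0.032 m and contact force between collar and the fingers below 0.1 N and linear speed of collar below 0.02 m/s and angular speed of collar below 0.3 rad/s), for 0.2 s.
At the end, for the whole second after the job is handed in: The collar lies on its side on both rods of the cradle: its centre within 5 mm of the seat point across the rods and in height, within 18 mm along them, its bore within 0.2 rad of the rods' direction, released and at rest (x of collar_mid in the frame of cradle_seat between -0.005 and 0.005 m and y of collar_mid in the frame of cradle_seat between -0.018 and 0.018 m and z of collar_mid in the frame of cradle_seat between -0.005 and 0.005 m and angle between the z axis of collar and the y axis of cradle_seat, either way round below 0.2 rad and contact force between collar and the fingers below 0.1 N and linear speed of collar below 0.02 m/s and angular speed of collar below 0.3 rad/s); the robot touches nothing.
It fails at once if the collar wrenched against the stud or plate with more than 120 N (contact force between collar and fixture above 120 N).
It fails at once if the collar dropped or pressed on the cradle with more than 60 N (contact force between collar and cradle above 60 N).
It fails at once if the collar dropped or pressed on the mat with more than 60 N (contact force between collar and mat above 60 N).
It fails at once if a loose tool or offcut moved by more than 20 mm (distance of any of chipping_hammer, wire_brush, tube_offcut, plain_washer, gusset, angle_offcut, square_bar from where it was at the start of the episode above 0.02 m).
It also fails if it takes over 72 s, if anything falls off the work surface, if the arm or the gripper's body presses on something with over 40 N, if the wrist force passes 120 N, or if a joint passes its speed limit or range.

ROBOT

A 6-joint arm with a two-finger parallel gripper is mounted at the origin on the work surface. World frame = base frame: x ahead of the robot, y to its left, z up, the work surface at z = 0. Lengths are in m, angles in rad, forces in N, time in s.
With the tool pointing down it reaches from about 0.425 to 0.95 m from the base axis. Payload 3.5 kg.
Tool frame: the origin (TCP) lies at the very end of the fingers, on their centre line; the grasp point (between the pads) lies 19 mm behind it; z points along the fingers, y is the direction in which the jaws open and shut (so a half turn about z gives the same grasp; the last joint's range is limited). The gripper opens to 85 mm and grips with 20 to 120 N. Pads are 22 mm wide; open, the fingers measure 114 mm over their backs; the gripper's body (76 mm by 85 mm) begins 54 mm behind the grasp point. The pads swing forward as they close: fully open they stand 13 mm farther back than shut.
Start: joints at [-1.421, 0.286, 1.577, -0, 1.279, -0.15], TCP at [0.199, -0.645, 0.231] pointing down, gripper open.
Joint ranges: [-2.77, 2.77], [-0.9, 2.22], [0.21, 2.48], [-1.53, 4.67], [0.24, 2.81], [-2.84, 2.84]. Speed limits (rad/s): [2.79, 2.79, 3.14, 3.14, 3.14, 3.14].

INTERFACE

Orientations are given as a unit quaternion [x, y, z, w].
In Python, from plant import ctrl, eyes, ticket gives the robot as it stands.
- The arm moves only by the tool send_rows, never from a script. Its arguments are lists of equal length, an entry for each row: "translation": the shift along the tool's x, y, z in units of 30 mm (1.0 is 30 mm), a list of three; "rotation": the turn, a rotation vector about the tool's x, y, z in units of 5 degrees (1.0 is 5 degrees), a list of three; "grip": the finger opening in mm, from 0 to 85.4. A call has 1 to 5 rows; each row shifts and turns the commanded pose from where the row before left it, along the tool's axes as they then stand; what a row does not reach is not made up. A row lasts 1/8 s, in which the tool goes at most 62.5 mm and 10.7 degrees, less where a joint would pass 70% of its speed; a pose out of reach is approached as far as the arm can. A call is refused whole if a number of a shift passes 1 or a number of a turn 1, either way. A call with a gripper value outside its range is refused whole. The fingers move at their own pace and stop on an object; "squeeze" is the grip in N (left out, the last holds). Time passes only in rows, so rows that do not move let the fingers close. It gives the time, the measured TCP pose, the force and the opening at its end, in the units of the state.
- ctrl.get_state(): the state, without advancing time (a new reading comes with each control period).
- eyes.read_camera(name): name is "scene" or "top" or "wrist"; returns a dict with "image" (384x512x3 uint8, blue, green, red), "mtx" (3x3 intrinsics, pixels), "dist_coeffs" ([k1, k2, p1, p2, k3] as OpenCV has them; the pictures are not rectified), "xyz" and "orientation" of the camera in the world; the wrist camera has in their place "hand_eye" (4x4, takes a point from camera to tool coordinates, whose origin is the TCP and whose axes are the flange's). Camera axes: x right, y down, z forward; pixel columns grow to the right and rows downward; lengths in m; the calibration is good to about 2 mm. A picture is of the moment at which its call begins: read the wrist's pose just before it. There is no depth.
- ticket.sign_off(): hands the job in, once; it reports no verdict.
The state is a dict: "time": time; "qpos": joint angles; "dq": joint speeds; "joint_efforts": joint torques, N m; "eef_pos": TCP position; "tcp_rot": TCP orientation; "contact_force": force on the tool from outside, world axes, zero at the start; "wrist_torque": the same for the moment, N m; "opening": opening from 0.0 (shut) to 1.0 (fully open).
Only numpy, scipy, OpenCV 4.12 (cv2) and the standard library are available. Lean on these libraries where they do the work, as an engineer would, in place of code of your own. Each camera call takes 0.05 s, during which the arm holds its last target. There are 200 camera calls.

## Working session

There is one attempt and no reset: what is moved stays moved. The work goes in short steps, Python scripts to look and compute and a tool call to move; the robot and the scene stay as the last step left them, time stands still between calls to the robot, and variables do not carry over. Pictures are saved under pics/ and viewed, about 8 in all and at most 12, crops included, and the job is handed in when it is done.

Besides the shell and the picture viewer there is one more tool, called after "Request:" by a JSON object that holds its "method" and its "body". send_rows: Moves the arm, as the interface text tells. Its arguments: {"type":"object","properties":{"translation":{"type":"array"},"rotation":{"type":"array"},"grip":{"type":"array"},"squeeze":{"type":"number"}},"required":["translation","rotation","grip"]}

```bash
ls; mkdir -p pics
cat > h.py <<'E'
import numpy as np,cv2
from scipy.spatial.transform import Rotation as R
from plant import ctrl,eyes,ticket
import pickle
def snap(n,f):
    s=ctrl.get_state(); c=eyes.read_camera(n); cv2.imwrite('pics/'+f+'.png',c['image']); 
    T=np.eye(4)
    if n=='wrist':
        A=np.eye(4);A[:3,:3]=R.from_quat(s['tcp_rot']).as_matrix();A[:3,3]=s['eef_pos'];T=A@np.array(c['hand_eye'])
    else:
        T[:3,:3]=R.from_quat(c['orientation']).as_matrix();T[:3,3]=c['xyz']
    d=dict(T=T,K=np.array(c['mtx']),D=np.array(c['dist_coeffs']),im=c['image']);pickle.dump(d,open('pics/'+f+'.pkl','wb'));return d
def load(f): return pickle.load(open('pics/'+f+'.pkl','rb'))
def w(d,px,z):
    p=cv2.undistortPoints(np.array(px,float).reshape(-1,1,2),d['K'],d['D']).reshape(-1,2)
    r=np.c_[p,np.ones(len(p))]@d['T'][:3,:3].T;o=d['T'][:3,3]
    return o+r*((np.reshape(z,(-1,1))-o[2])/r[:,2:])
def pj(d,P):
    Ti=np.linalg.inv(d['T']);return cv2.projectPoints(np.array(P,float).reshape(-1,3),cv2.Rodrigues(Ti[:3,:3])[0],Ti[:3,3],d['K'],d['D'])[0].reshape(-1,2)
E
python3 - <<'E'
from h import *
s=ctrl.get_state();print(s)
a=snap('scene','scene0');b=snap('top','top0')
print(a['T'],b['T'],a['K'])
E
```

```text
pics
{'time': 0.0, 'qpos': array([-1.42100656e+00,  2.87206671e-01,  1.57820001e+00,  1.41309102e-05,
        1.27857919e+00, -1.49986298e-01]), 'dq': array([-0.00034714,  0.00218332, -0.00138224,  0.00052138,  0.00195599,
       -0.00051342]), 'joint_efforts': array([-1.20207547e-03, -4.05984914e+01, -2.92628038e+01, -1.72123446e-04,
        5.82180190e-03, -5.34832893e-06]), 'eef_pos': array([ 0.19927225, -0.64422267,  0.22990737]), 'tcp_rot': array([ 9.88787401e-01,  1.49325295e-01,  6.88107600e-06, -1.19661026e-03]), 'contact_force': array([-0.58141766, -0.15956047, -0.79174396]), 'wrist_torque': array([0.0127404 , 0.00726281, 0.03414902]), 'opening': 1.0002132006597608}
[[ 0.41277383  0.55110021 -0.72519399  1.41253536]
 [ 0.91073848 -0.23821963  0.33735266 -0.41637299]
 [ 0.01315968 -0.79971243 -0.600239    0.81361055]
 [ 0.          0.          0.          1.        ]] [[-0.00954139 -0.98406112  0.17757444  0.3429748 ]
 [-0.99994916  0.00996895  0.00151569 -0.02411866]
 [-0.00326176 -0.17755095 -0.9841062   1.19015919]
 [ 0.          0.          0.          1.        ]] [[423.54323355   0.         260.06338911]
 [  0.         423.54323355 185.27125522]
 [  0.           0.           1.        ]]
```

View pics/scene0.png

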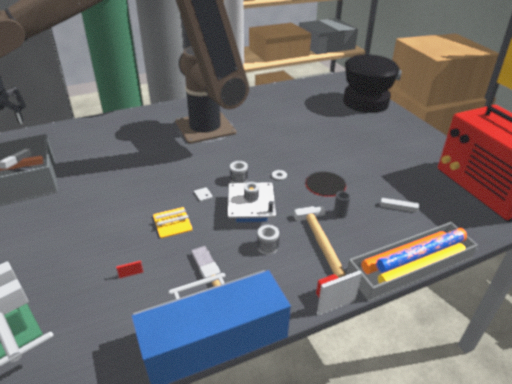

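View pics/top0.png

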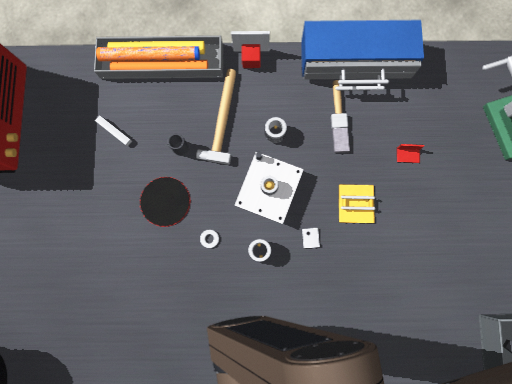

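Scene and top views: collar candidates in the top view are (269,185) on the fixture's stud, and rings at (276,128) and (260,250), which look larger and stand on the table. The tube is at (177,142), the mat at (165,201) and the cradle at (357,204). I'll check the choice in one crop.

Run:
```python
from h import *
b=load('top0');c=cv2.resize(b['im'][112:262,185:385],None,fx=4,fy=4,interpolation=cv2.INTER_CUBIC);cv2.imwrite('pics/crop1.png',c)
print(w(b,[(269,185),(276,128),(260,250),(165,201),(357,204),(177,142),(258,156)],[.092,.05,.05,.005,.008,.07,.084]).round(3))
```

```text
[[ 0.532 -0.037  0.092]
 [ 0.689 -0.057  0.05 ]
 [ 0.376 -0.013  0.05 ]
 [ 0.507  0.235  0.005]
 [ 0.494 -0.267  0.008]
 [ 0.649  0.195  0.07 ]
 [ 0.607 -0.011  0.084]]
```

View pics/crop1.png

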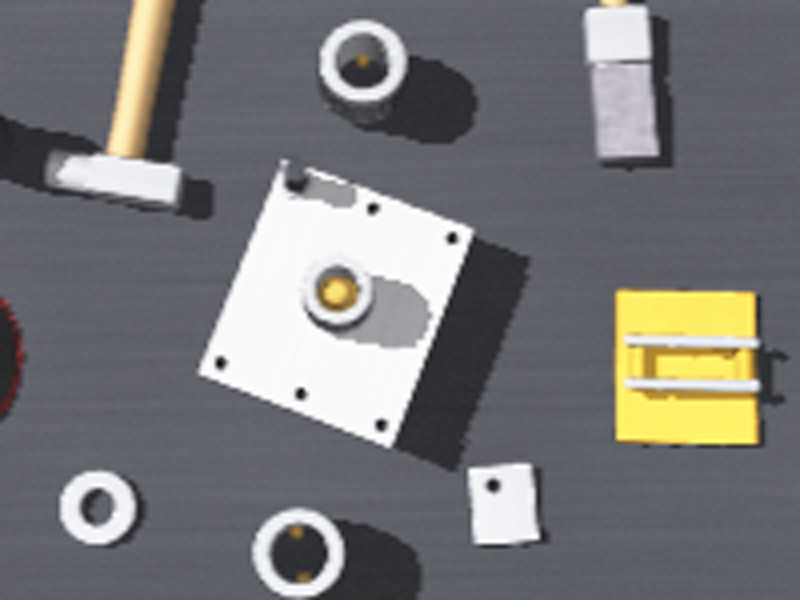

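The crop confirms it: the smallest ring, at crop (338,293), sits over the brass stud on the plate, and the two others are larger. The post is at the plate's upper left, and the rods run along world y. I'm moving above the collar.

Request:
{"method": "send_rows", "body": {"translation": [[1,-1,0],[1,-1,0],[1,-1,0],[1,-1,0],[1,-1,0]], "rotation": [[0,0,0],[0,0,0],[0,0,0],[0,0,0],[0,0,0]], "grip": [85,85,85,85,85], "squeeze": 50}}

```text
time: 0.72
eef_pos: [0.2987, -0.4557, 0.2307]
tcp_rot: [0.989, 0.149, -0.0, -0.0]
contact_force: [0.3, -0.4, -0.1]
opening: 0.997
```

Request:
{"method": "send_rows", "body": {"translation": [[1,-1,0],[1,-1,0],[1,-1,0],[1,-1,0],[1,-1,0]], "rotation": [[0,0,0],[0,0,0],[0,0,0],[0,0,0],[0,0,0]], "grip": [85,85,85,85,85]}}

```text
time: 1.35
eef_pos: [0.3976, -0.2681, 0.2309]
tcp_rot: [0.989, 0.149, -0.0, -0.0]
contact_force: [1.1, -0.8, -0.5]
opening: 0.996
```

Request:
{"method": "send_rows", "body": {"translation": [[1,-1,0],[1,-1,0],[1,-1,0],[1,-1,0],[1,-1,0]], "rotation": [[0,0,0],[0,0,0],[0,0,0],[0,0,0],[0,0,0]], "grip": [85,85,85,85,85]}}

```text
time: 1.98
eef_pos: [0.4966, -0.0806, 0.2309]
tcp_rot: [0.989, 0.149, -0.0, -0.0]
contact_force: [0.6, 0.4, 0.4]
opening: 0.995
```

Request:
{"method": "send_rows", "body": {"translation": [[1,-1,0],[0,0,0],[0,0,0],[0,0,0],[0,0,0]], "rotation": [[0,0,1],[0,0,1],[0,0,1],[0,0,1],[0,0,1]], "grip": [85,85,85,85,85]}}

```text
time: 2.6
eef_pos: [0.5158, -0.0443, 0.2307]
tcp_rot: [0.998, -0.07, -0.001, -0.0]
contact_force: [1.2, 0.5, -0.1]
opening: 0.996
```

Request:
{"method": "send_rows", "body": {"translation": [[0,0,0],[0,0,0],[0,0,0],[0,0,0],[0,0,0]], "rotation": [[0,0,1],[0,0,1],[0,0,1],[0,0,1],[0,0,1]], "grip": [85,85,85,85,85]}}

```text
time: 3.22
eef_pos: [0.5158, -0.0444, 0.2307]
tcp_rot: [0.959, -0.284, -0.001, 0.0]
contact_force: [0.1, -0.5, -0.4]
opening: 0.995
```

Run:
```python
from h import *
s=ctrl.get_state();print(s['time'],s['qpos'].round(3),s['eef_pos'],R.from_quat(s['tcp_rot']).as_matrix().round(3))
a=snap('wrist','w1');c=eyes.read_camera('wrist');print(c['hand_eye'])
cv2.imwrite('pics/w1b.png',cv2.resize(a['im'],(800,600)))
```

```text
3.225 [-0.282 -0.063  1.959  0.     1.247  1.865] [ 0.51580203 -0.04442334  0.23073295] [[ 0.839 -0.545 -0.001]
 [-0.545 -0.839  0.   ]
 [-0.001  0.    -1.   ]]
[[-8.02944497e-04 -9.52873818e-01 -3.03365854e-01  7.83705680e-02]
 [ 9.99999674e-01 -7.40248819e-04 -3.21659526e-04  8.34029161e-04]
 [ 8.19347255e-05 -3.03366014e-01  9.52874102e-01 -1.43421477e-01]
 [ 0.00000000e+00  0.00000000e+00  0.00000000e+00  1.00000000e+00]]
```

View pics/w1b.png

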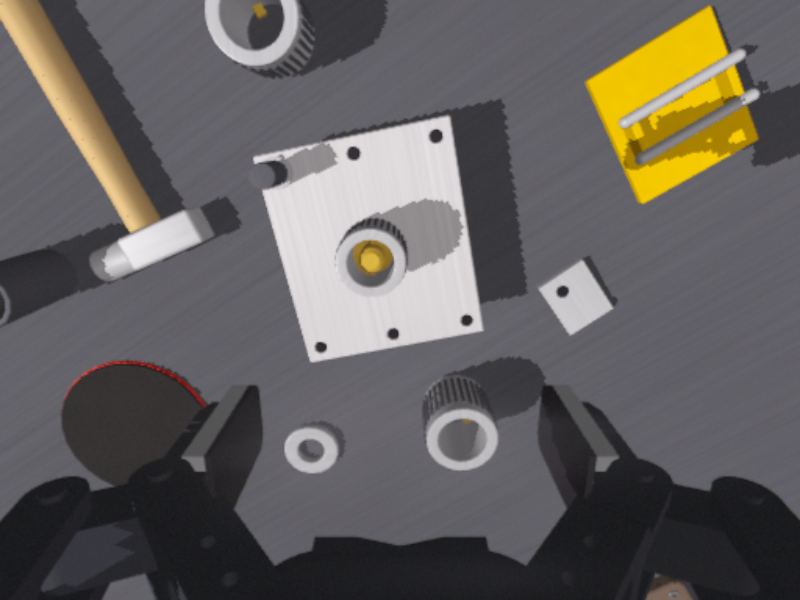

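The wrist view (800-wide) shows the collar rim at (371,262) around the stud tip (372,260). The rods run (624,124)-(741,56) and (641,158)-(753,96); the mat is around (135,425).

Run:
```python
from h import *
a=load('w1');k=.64
P=w(a,np.array([(371,262),(372,260),(624,124),(741,56),(641,158),(753,96),(336,262),(407,262)])*k,[.092,.084,.028,.028,.028,.028,.092,.092]);print(P.round(4))
print('cradle',P[2:6].mean(0),np.degrees(np.arctan2(*(P[3]-P[2])[:2])),np.degrees(np.arctan2(*(P[5]-P[4])[:2])))
b=load('top0');Q=w(b,np.array([(338,293),(628,342),(757,342),(628,385),(757,386),(615,290),(757,293),(615,441),(757,443)])/4+[185,112],[.092]+[.028]*4+[.008]*4);print(Q.round(4),Q[1:5].mean(0),Q[5:].mean(0))
hs=cv2.cvtColor(b['im'],cv2.COLOR_BGR2HSV);m=((hs[...,0]<10)|(hs[...,0]>170))&(hs[...,1]>100);m[:170]=0;m[235:]=0;m[:,:135]=0;m[:,195:]=0
y,x=np.where(m);(c,ax,_)=cv2.fitEllipse(np.c_[x,y].astype(np.float32));print(c,ax,w(b,[c],.005))
s=ctrl.get_state();M=R.from_quat(s['tcp_rot']).as_matrix();
for t in (P[0],Q[0]): print(M.T@(t-s['eef_pos'])/.03)
```

```text
[[ 0.5337 -0.0364  0.092 ]
 [ 0.533  -0.0362  0.084 ]
 [ 0.5089 -0.222   0.028 ]
 [ 0.5055 -0.3036  0.028 ]
 [ 0.4823 -0.2224  0.028 ]
 [ 0.4781 -0.3016  0.028 ]
 [ 0.5452 -0.0188  0.092 ]
 [ 0.5219 -0.0546  0.092 ]]
cradle [ 0.49371222 -0.26241892  0.028     ] -177.64158344951397 -177.0290005352831
[[ 0.5315 -0.0382  0.092 ]
 [ 0.5086 -0.2252  0.028 ]
 [ 0.5078 -0.3082  0.028 ]
 [ 0.4808 -0.224   0.028 ]
 [ 0.4793 -0.3067  0.028 ]
 [ 0.5461 -0.2214  0.008 ]
 [ 0.5431 -0.3148  0.008 ]
 [ 0.4468 -0.2176  0.008 ]
 [ 0.4446 -0.3096  0.008 ]] [ 0.49413944 -0.26600195  0.028     ] [ 0.49514257 -0.26584638  0.008     ]
(164.57278442382812, 201.3218231201172) (48.25661849975586, 50.13715744018555) [[0.50642861 0.2364009  0.005     ]]
[ 0.35985196 -0.5469236   4.62601268]
[ 0.33083359 -0.45731217  4.62606552]
```

Request:
{"method": "send_rows", "body": {"translation": [[0.35,-0.5,0.5],[0,0,1],[0,0,1],[0,0,1],[0,0,1]], "rotation": [[0,0,0],[0,0,0],[0,0,0],[0,0,0],[0,0,0]], "grip": [85,85,85,85,85]}}

```text
time: 3.95
eef_pos: [0.5329, -0.0375, 0.0952]
tcp_rot: [0.96, -0.282, -0.0, 0.0]
contact_force: [0.9, 0.2, 0.8]
opening: 0.993
```

Request:
{"method": "send_rows", "body": {"translation": [[0,0,0.6],[0,0,0.6],[0,0,0],[0,0,0],[0,0,0]], "rotation": [[0,0,0],[0,0,0],[0,0,0],[0,0,0],[0,0,0]], "grip": [70,60,55,50,50], "squeeze": 25}}

```text
time: 4.58
eef_pos: [0.5341, -0.0378, 0.0616]
tcp_rot: [0.959, -0.282, 0.001, -0.0]
contact_force: [0.6, 0.1, -0.6]
opening: 0.585
```

Run:
```python
from h import *
s=ctrl.get_state();print(s['time'],s['qpos'].round(3),s['eef_pos'],s['contact_force'],s['opening'])
a=snap('wrist','w2');cv2.imwrite('pics/w2b.png',cv2.resize(a['im'][150:384,130:390],None,fx=2.5,fy=2.5))
```

```text
4.575 [-0.26   0.189  2.035 -0.     0.915  1.883] [ 0.53410022 -0.03784062  0.06155414] [ 0.57770802  0.10892168 -0.57987205] 0.5854960764437853
```

View pics/w2b.png

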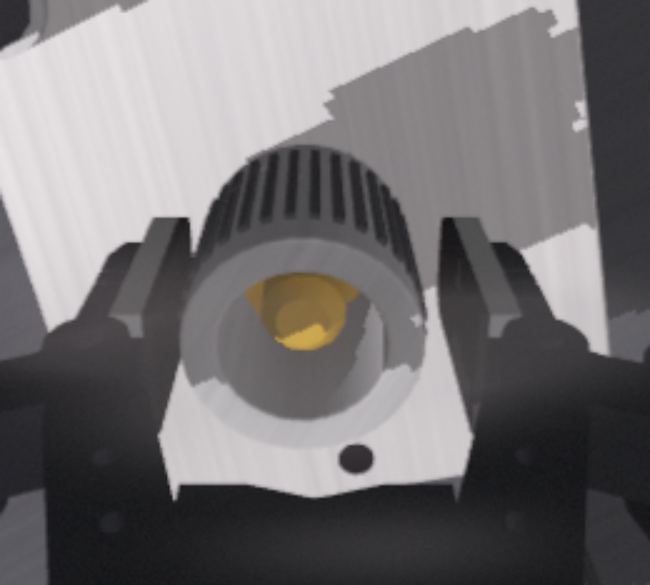

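The collar stands between the open pads: rim mid at crop x≈304, pad mid at ≈314, so about 1 mm towards tool −y. I'll correct that and close.

Request:
{"method": "send_rows", "body": {"translation": [[0,-0.04,0.04],[0,0,0],[0,0,0],[0,0,0],[0,0,0]], "rotation": [[0,0,0],[0,0,0],[0,0,0],[0,0,0],[0,0,0]], "grip": [46,42,38,38,38], "squeeze": 40}}

```text
time: 5.25
eef_pos: [0.5347, -0.0366, 0.06]
tcp_rot: [0.959, -0.283, 0.001, -0.0]
contact_force: [-0.2, 2.4, 5.7]
opening: 0.504
```

Request:
{"method": "send_rows", "body": {"translation": [[0,0,-0.009],[0,0,-0.009],[0,0,-0.009],[0,0,-0.009],[0,0,-0.009]], "rotation": [[0,0,-1],[0,0,-1],[0,0,-1],[0,0,-1],[0,0,-1]], "grip": [38,38,38,38,38], "squeeze": 50}}

```text
time: 5.88
eef_pos: [0.5344, -0.0362, 0.0601]
tcp_rot: [0.998, -0.067, 0.001, -0.001]
contact_force: [3.9, 2.0, -1.8]
opening: 0.504
```

Run:
```python
from h import *
s=ctrl.get_state();print(s['time'],s['qpos'].round(3),s['eef_pos'],s['contact_force'],s['wrist_torque'],s['opening'])
```

```text
5.875 [-2.580e-01  1.920e-01  2.035e+00  2.000e-03  9.120e-01  1.446e+00] [ 0.53439177 -0.0361874   0.06013749] [ 3.87096757  1.95051283 -1.78878959] [ 0.43242823 -0.62078472 -0.07159429] 0.5044585142594844
```

Request:
{"method": "send_rows", "body": {"translation": [[0,0,-0.01],[0,0,-0.01],[0,0,-0.01],[0,0,-0.01],[0,0,-0.01]], "rotation": [[0,0,-1],[0,0,-1],[0,0,-1],[0,0,-1],[0,0,-1]], "grip": [38,38,38,38,38]}}

```text
time: 6.5
eef_pos: [0.5346, -0.0355, 0.0613]
tcp_rot: [0.989, 0.15, 0.002, -0.001]
contact_force: [4.0, 4.1, -2.2]
opening: 0.51
```

Request:
{"method": "send_rows", "body": {"translation": [[0,0,-0.01],[0,0,-0.01],[0,0,-0.01],[0,0,-0.01],[0,0,-0.01]], "rotation": [[0,0,-1],[0,0,-1],[0,0,-1],[0,0,-1],[0,0,-1]], "grip": [38,38,38,38,38]}}

```text
time: 7.12
eef_pos: [0.5345, -0.0349, 0.0627]
tcp_rot: [0.933, 0.36, 0.002, -0.001]
contact_force: [5.1, 6.4, -4.0]
opening: 0.505
```

Request:
{"method": "send_rows", "body": {"translation": [[0,0,-0.009],[0,0,-0.009],[0,0,-0.009],[0,0,-0.009],[0,0,-0.009]], "rotation": [[0,0,-1],[0,0,-1],[0,0,-1],[0,0,-1],[0,0,-1]], "grip": [38,38,38,38,38]}}

```text
time: 7.75
eef_pos: [0.534, -0.0344, 0.0639]
tcp_rot: [0.833, 0.554, 0.002, -0.002]
contact_force: [3.9, 7.4, -1.7]
opening: 0.51
```

Request:
{"method": "send_rows", "body": {"translation": [[0,0,-0.009],[0,0,-0.009],[0,0,-0.009],[0,0,-0.009],[0,0,-0.009]], "rotation": [[0,0,-1],[0,0,-1],[0,0,-1],[0,0,-1],[0,0,-1]], "grip": [38,38,38,38,38]}}

```text
time: 8.38
eef_pos: [0.5333, -0.0342, 0.0651]
tcp_rot: [0.693, 0.721, 0.002, -0.002]
contact_force: [1.3, 8.4, -0.1]
opening: 0.507
```

Request:
{"method": "send_rows", "body": {"translation": [[0,0,-0.009],[0,0,-0.009],[0,0,-0.009],[0,0,-0.009],[0,0,-0.009]], "rotation": [[0,0,-1],[0,0,-1],[0,0,-1],[0,0,-1],[0,0,-1]], "grip": [38,38,38,38,38]}}

```text
time: 9.0
eef_pos: [0.5329, -0.0343, 0.0665]
tcp_rot: [0.521, 0.854, 0.002, -0.002]
contact_force: [0.6, 7.2, 0.9]
opening: 0.509
```

Request:
{"method": "send_rows", "body": {"translation": [[0,0,-0.009],[0,0,-0.009],[0,0,-0.009],[0,0,-0.009],[0,0,-0.009]], "rotation": [[0,0,-1],[0,0,-1],[0,0,-1],[0,0,-1],[0,0,-1]], "grip": [38,38,38,38,38]}}

```text
time: 9.62
eef_pos: [0.5326, -0.0345, 0.0679]
tcp_rot: [0.323, 0.946, 0.002, -0.002]
contact_force: [0.1, 5.9, 2.1]
opening: 0.506
```

Request:
{"method": "send_rows", "body": {"translation": [[0,0,-0.009],[0,0,-0.009],[0,0,-0.009],[0,0,-0.009],[0,0,-0.009]], "rotation": [[0,0,-1],[0,0,-1],[0,0,-1],[0,0,-1],[0,0,-1]], "grip": [38,38,38,38,38]}}

```text
time: 10.25
eef_pos: [0.5324, -0.0349, 0.0693]
tcp_rot: [0.111, 0.994, 0.002, -0.002]
contact_force: [-0.3, 5.0, 3.4]
opening: 0.506
```

Request:
{"method": "send_rows", "body": {"translation": [[0,0,-0.009],[0,0,-0.009],[0,0,-0.009],[0,0,-0.009],[0,0,0]], "rotation": [[0,0,-1],[0,0,-1],[0,0,-1],[0,0,-1],[0,0,0]], "grip": [38,38,38,38,38]}}

```text
time: 10.88
eef_pos: [0.5324, -0.0354, 0.0705]
tcp_rot: [-0.062, 0.998, 0.001, -0.002]
contact_force: [-2.1, 5.4, 3.3]
opening: 0.502
```

Run:
```python
from h import *
s=ctrl.get_state();print(s['time'],s['qpos'].round(3),s['eef_pos'],s['contact_force'],s['wrist_torque'],s['opening'])
```

```text
10.875 [-2.570e-01  1.740e-01  2.033e+00  2.000e-03  9.390e-01 -1.953e+00] [ 0.53239909 -0.03540828  0.0704647 ] [-2.10266716  5.43263263  3.25581145] [ 0.80691285  0.40702258 -0.0490393 ] 0.5017143485081079
```

Request:
{"method": "send_rows", "body": {"translation": [[0,0,-0.05],[0,0,-0.05],[0,0,-0.05],[0,0,0]], "rotation": [[0,0,0],[0,0,0],[0,0,0],[0,0,0]], "grip": [38,38,38,38]}}

```text
time: 11.38
eef_pos: [0.5324, -0.0362, 0.0748]
tcp_rot: [-0.063, 0.998, 0.001, -0.002]
contact_force: [-4.2, 3.7, -5.4]
opening: 0.505
```

Request:
{"method": "send_rows", "body": {"translation": [[0,0,-0.06],[0,0,-0.06],[0,0,0]], "rotation": [[0,0,0],[0,0,0],[0,0,0]], "grip": [38,38,38]}}

```text
time: 11.75
eef_pos: [0.5326, -0.0361, 0.0789]
tcp_rot: [-0.063, 0.998, 0.001, -0.002]
contact_force: [-5.4, 4.2, -3.1]
opening: 0.507
```

It is free: the pull shows only the weight. I'm lifting clear.

Request:
{"method": "send_rows", "body": {"translation": [[0,0,-0.2],[0,0,-0.3],[0,0,-0.5],[0,0,-0.6],[0,0,-0.5]], "rotation": [[0,0,0],[0,0,0],[0,0,0],[0,0,0],[0,0,0]], "grip": [38,38,38,38,38]}}

```text
time: 12.38
eef_pos: [0.5349, -0.037, 0.145]
tcp_rot: [-0.063, 0.998, -0.001, 0.002]
contact_force: [0.2, -1.0, -2.6]
opening: 0.507
```

Request:
{"method": "send_rows", "body": {"translation": [[0,0,-0.3],[0,0,0],[0,0,0]], "rotation": [[0,0,0],[0,0,0],[0,0,0]], "grip": [38,38,38]}}

```text
time: 12.75
eef_pos: [0.5333, -0.0365, 0.1507]
tcp_rot: [-0.063, 0.998, 0.0, -0.001]
contact_force: [0.1, -0.0, -3.1]
opening: 0.51
```

Run:
```python
from h import *
s=ctrl.get_state();print(s['time'],s['qpos'].round(3),s['eef_pos'],s['contact_force'],s['wrist_torque'],s['opening'])
a=snap('scene','s2');cv2.imwrite('pics/s2b.png',cv2.resize(a['im'][110:270,150:390],None,fx=3,fy=3))
M=R.from_quat(s['tcp_rot']).as_matrix();print(M.T@(np.array([.5065,.2364,s['eef_pos'][2]])-s['eef_pos'])/.03)
```

```text
12.75 [-0.258  0.061  1.99  -0.     1.092 -1.954] [ 0.53330107 -0.03645367  0.15070082] [ 0.06242364 -0.02753002 -3.07087563] [ 0.02242455 -0.01407117 -0.03274435] 0.5101052252790383
[-2.50289389e-01  9.13546356e+00  3.99524981e-03]
```

View pics/s2b.png

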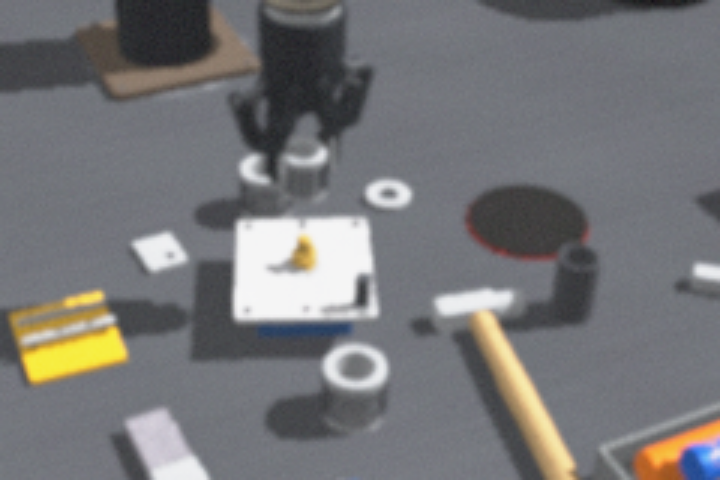

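The collar hangs in the gripper, crop (303,170), and the bare stud is visible at (303,255). I'm carrying it to the mat.

Request:
{"method": "send_rows", "body": {"translation": [[-0.25,0.6,0],[0,1,0],[0,1,0],[0,1,0],[0,1,0]], "rotation": [[0,0,0],[0,0,0],[0,0,0],[0,0,0],[0,0,0]], "grip": [38,38,38,38,38]}}

```text
time: 13.42
eef_pos: [0.5236, 0.1033, 0.1509]
tcp_rot: [-0.063, 0.998, 0.0, -0.0]
contact_force: [0.9, 0.5, -2.3]
opening: 0.506
```

Request:
{"method": "send_rows", "body": {"translation": [[0,1,0],[0,1,0],[0,1,0],[0,1,0],[0,0.5,0]], "rotation": [[0,0,0],[0,0,0],[0,0,0],[0,0,0],[0,0,0]], "grip": [38,38,38,38,38]}}

```text
time: 14.05
eef_pos: [0.5063, 0.2372, 0.1508]
tcp_rot: [-0.064, 0.998, 0.0, -0.001]
contact_force: [0.3, -0.0, -3.1]
opening: 0.501
```

Request:
{"method": "send_rows", "body": {"translation": [[0,0,1],[0,0,1],[0,0,1],[0,0,0.8],[0,0,0.3]], "rotation": [[0,0,0],[0,0,0],[0,0,0],[0,0,0],[0,0,0]], "grip": [38,38,38,38,38]}}

```text
time: 14.68
eef_pos: [0.5058, 0.2349, 0.0264]
tcp_rot: [-0.063, 0.998, -0.0, -0.002]
contact_force: [0.0, 0.3, -1.8]
opening: 0.508
```

Request:
{"method": "send_rows", "body": {"translation": [[0,0,0.05],[0,0,0],[0,0,0]], "rotation": [[0,0,0],[0,0,0],[0,0,0]], "grip": [38,38,38]}}

```text
time: 15.05
eef_pos: [0.5081, 0.2355, 0.0282]
tcp_rot: [-0.063, 0.998, 0.0, 0.001]
contact_force: [0.4, 0.8, -1.7]
opening: 0.505
```

Request:
{"method": "send_rows", "body": {"translation": [[0,0,0.05],[0,0,0.05],[0,0,0]], "rotation": [[0,0,0],[0,0,0],[0,0,0]], "grip": [38,38,38]}}

```text
time: 15.42
eef_pos: [0.507, 0.2351, 0.0237]
tcp_rot: [-0.063, 0.998, -0.0, -0.0]
contact_force: [-0.2, 0.4, -2.4]
opening: 0.506
```

Request:
{"method": "send_rows", "body": {"translation": [[0,0,0.05],[0,0,0.05],[0,0,0]], "rotation": [[0,0,0],[0,0,0],[0,0,0]], "grip": [38,38,38]}}

```text
time: 15.8
eef_pos: [0.507, 0.2351, 0.0207]
tcp_rot: [-0.063, 0.998, -0.0, -0.0]
contact_force: [1.0, -0.1, -2.4]
opening: 0.507
```

Request:
{"method": "send_rows", "body": {"translation": [[0,0,0.04],[0,0,0.04],[0,0,0]], "rotation": [[0,0,0],[0,0,0],[0,0,0]], "grip": [38,38,38]}}

```text
time: 16.18
eef_pos: [0.507, 0.2352, 0.0183]
tcp_rot: [-0.063, 0.998, -0.0, -0.0]
contact_force: [-0.8, 0.1, -3.0]
opening: 0.502
```

Request:
{"method": "send_rows", "body": {"translation": [[0,0,0.03],[0,0,0.03],[0,0,0]], "rotation": [[0,0,0],[0,0,0],[0,0,0]], "grip": [38,38,38]}}

```text
time: 16.55
eef_pos: [0.5072, 0.2352, 0.0171]
tcp_rot: [-0.063, 0.998, -0.0, -0.0]
contact_force: [0.3, -0.2, 1.6]
opening: 0.505
```

Request:
{"method": "send_rows", "body": {"translation": [[0,0,0.03],[0,0,0],[0,0,0]], "rotation": [[0,0,0],[0,0,0],[0,0,0]], "grip": [38,38,38]}}

```text
time: 16.92
eef_pos: [0.5073, 0.2352, 0.0171]
tcp_rot: [-0.063, 0.998, -0.0, -0.0]
contact_force: [-4.5, -2.3, 7.4]
opening: 0.507
```

It is on the mat: the force flips to +7 N at TCP z 0.0171. Releasing.

Request:
{"method": "send_rows", "body": {"translation": [[0,0,-0.05],[0,0,0],[0,0,0],[0,0,0],[0,0,0]], "rotation": [[0,0,0],[0,0,0],[0,0,0],[0,0,0],[0,0,0]], "grip": [44,50,60,75,75]}}

```text
time: 17.55
eef_pos: [0.5072, 0.2352, 0.0173]
tcp_rot: [-0.063, 0.998, 0.0, 0.0]
contact_force: [0.4, 1.2, -0.0]
opening: 0.874
```

Request:
{"method": "send_rows", "body": {"translation": [[0,0,-0.4],[0,0,-1],[0,0,-1],[0,0,-1],[0,0,-1]], "rotation": [[0,0,0],[0,0,0],[0,0,0],[0,0,0],[0,0,0]], "grip": [75,75,75,75,75]}}

```text
time: 18.18
eef_pos: [0.5072, 0.2352, 0.1513]
tcp_rot: [-0.063, 0.998, 0.0, 0.001]
contact_force: [-0.4, -0.5, 0.0]
opening: 0.882
```

Request:
{"method": "send_rows", "body": {"translation": [[0,0,-0.6],[0,0,0]], "rotation": [[0,0,0],[0,0,0]], "grip": [75,75]}}

```text
time: 18.42
eef_pos: [0.5082, 0.2355, 0.1693]
tcp_rot: [-0.063, 0.998, 0.0, 0.002]
contact_force: [0.1, -0.2, -0.2]
opening: 0.875
```

Run:
```python
from h import *
s=ctrl.get_state();print(s['time'],s['qpos'].round(3),s['eef_pos'],s['contact_force'],s['tcp_rot'])
a=snap('wrist','w3');cv2.imwrite('pics/w3b.png',cv2.resize(a['im'],(800,600)))
```

```text
18.425 [ 0.253  0.092  1.919  0.     1.126 -1.443] [0.50816096 0.23546886 0.16931593] [ 0.12746886 -0.20919207 -0.23646358] [-6.25930504e-02  9.98037207e-01  3.70613739e-04  1.92507153e-03]
```

View pics/w3b.png

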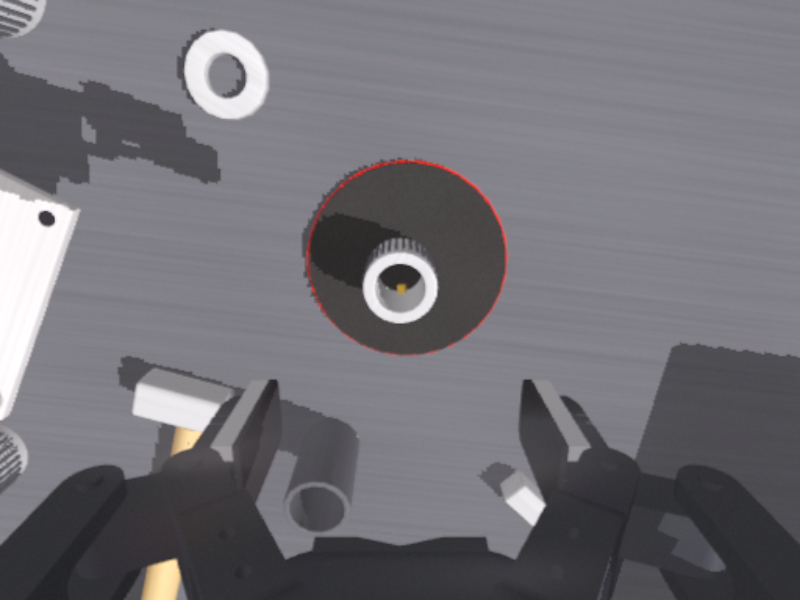

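The collar stands upright on the mat, rim centre (400,286), and nothing holds it. Next I turn the tool, tilt it 40° about the jaw axis, and regrasp.

Run:
```python
from h import *
a=load('w3');print(w(a,[(400*.64,286*.64),(406*.64,257*.64)],[.049,.005]))
```

```text
[[0.50833232 0.23457309 0.049     ]
 [0.50118944 0.23768644 0.005     ]]
```

Request:
{"method": "send_rows", "body": {"translation": [[0,0,0],[0,0,0],[0,0,0],[0,0,0],[0,0,0]], "rotation": [[0,0,1],[0,0,1],[0,0,1],[0,0,1],[0,0,1]], "grip": [80,80,80,80,80]}}

```text
time: 19.1
eef_pos: [0.506, 0.2348, 0.165]
tcp_rot: [0.156, 0.988, -0.001, -0.002]
contact_force: [0.3, 0.3, 0.5]
opening: 0.936
```

Request:
{"method": "send_rows", "body": {"translation": [[0,0,0],[0,0,0],[0,0,0],[0,0,0],[0,0,0]], "rotation": [[0,0,1],[0,0,1],[0,0,1],[0,0,1],[0,0,1]], "grip": [80,80,80,80,80]}}

```text
time: 19.73
eef_pos: [0.506, 0.2348, 0.165]
tcp_rot: [0.366, 0.93, -0.001, -0.002]
contact_force: [0.4, -0.9, 0.3]
opening: 0.936
```

Request:
{"method": "send_rows", "body": {"translation": [[0,0,0],[0,0,0],[0,0,0],[0,0,0],[0,0,0]], "rotation": [[0,0,1],[0,0,1],[0,0,1],[0,0,1],[0,0,1]], "grip": [80,80,80,80,80]}}

```text
time: 20.35
eef_pos: [0.506, 0.2349, 0.165]
tcp_rot: [0.559, 0.829, -0.001, -0.001]
contact_force: [-0.5, -0.4, 0.3]
opening: 0.932
```

Request:
{"method": "send_rows", "body": {"translation": [[0,0,0],[0,0,0],[0,0,0],[0,0,0],[0,0,0]], "rotation": [[0,0,1],[0,0,1],[0,0,1],[0,0,1],[0,0,0.7]], "grip": [80,80,80,80,80]}}

```text
time: 20.98
eef_pos: [0.506, 0.2349, 0.165]
tcp_rot: [0.716, 0.698, -0.002, -0.001]
contact_force: [-0.5, -0.5, 0.0]
opening: 0.933
```

Request:
{"method": "send_rows", "body": {"translation": [[0,0,0],[0,0,0],[0,0,0],[0,0,0],[0,0,0]], "rotation": [[0,-1,0],[0,-1,0],[0,-1,0],[0,-1,0],[0,-1,0]], "grip": [80,80,80,80,80]}}

```text
time: 21.6
eef_pos: [0.5062, 0.2348, 0.1653]
tcp_rot: [0.698, 0.682, -0.157, 0.152]
contact_force: [0.2, -0.8, -0.3]
opening: 0.937
```

Request:
{"method": "send_rows", "body": {"translation": [[0,0,0],[0,0,0],[0,0,0],[0,0,0]], "rotation": [[0,-1,0],[0,-1,0],[0,-1,0],[0,0,0]], "grip": [80,80,80,80]}}

```text
time: 22.1
eef_pos: [0.5058, 0.2353, 0.1642]
tcp_rot: [0.671, 0.658, -0.247, 0.238]
contact_force: [-0.1, 0.4, 0.2]
opening: 0.937
```

```bash
cat > go.py <<'E'
from h import *
import sys
s=ctrl.get_state();M=R.from_quat(s['tcp_rot']).as_matrix();np.set_printoptions(suppress=True,precision=4)
print(s['time'],s['qpos'],s['eef_pos'],s['contact_force'],s['opening']);print(M)
if len(sys.argv)>1:
    G=np.array(eval(sys.argv[1]));print('units to TCP for grasp point G:',M.T@(G+.019*M[:,2]-s['eef_pos'])/.03)
E
python3 go.py "[.507,.236,.031]"
```

```text
22.1 [ 0.5029  0.3478  1.7421 -0.5921  1.4743  0.7112] [0.5058 0.2353 0.1642] [-0.1343  0.4257  0.221 ] 0.9369386585935635
[[ 0.0133  0.9997 -0.018 ]
 [ 0.7648 -0.0218 -0.6439]
 [-0.6441 -0.0052 -0.7649]]
units to TCP for grasp point G: [2.8784 0.0641 4.0128]
```

Request:
{"method": "send_rows", "body": {"translation": [[0.95,0.08,0],[0.95,0,0],[0.95,0,0],[0,0,1],[0,0,1]], "rotation": [[0,0,0],[0,0,0],[0,0,0],[0,0,0],[0,0,0]], "grip": [80,80,80,80,80]}}

```text
time: 22.72
eef_pos: [0.5099, 0.2616, 0.0652]
tcp_rot: [0.672, 0.657, -0.244, 0.238]
contact_force: [0.2, -0.4, -0.7]
opening: 0.94
```

Request:
{"method": "send_rows", "body": {"translation": [[0,0,0.8],[0,0,0.6],[0,0,0.3],[0,0,0]], "rotation": [[0,0,0],[0,0,0],[0,0,0],[0,0,0]], "grip": [80,80,70,60]}}

```text
time: 23.22
eef_pos: [0.5093, 0.2289, 0.0271]
tcp_rot: [0.672, 0.657, -0.245, 0.239]
contact_force: [0.2, 0.7, -0.2]
opening: 0.706
```

```bash
python3 go.py "[.5075,.235,.031]"
python3 - <<'E'
from h import *
a=snap('wrist','w4');cv2.imwrite('pics/w4b.png',cv2.resize(a['im'][100:,60:460],None,fx=2,fy=2))
E
```

```text
23.225 [ 0.4914  0.5407  1.7721 -0.6226  1.2829  0.8373] [0.5093 0.2289 0.0271] [ 0.2468  0.732  -0.2403] 0.7055097541364681
[[ 0.0177  0.9997 -0.0157]
 [ 0.7658 -0.0237 -0.6426]
 [-0.6428 -0.0006 -0.7661]]
units to TCP for grasp point G: [ 0.0697 -0.0655  0.4042]
```

View pics/w4b.png

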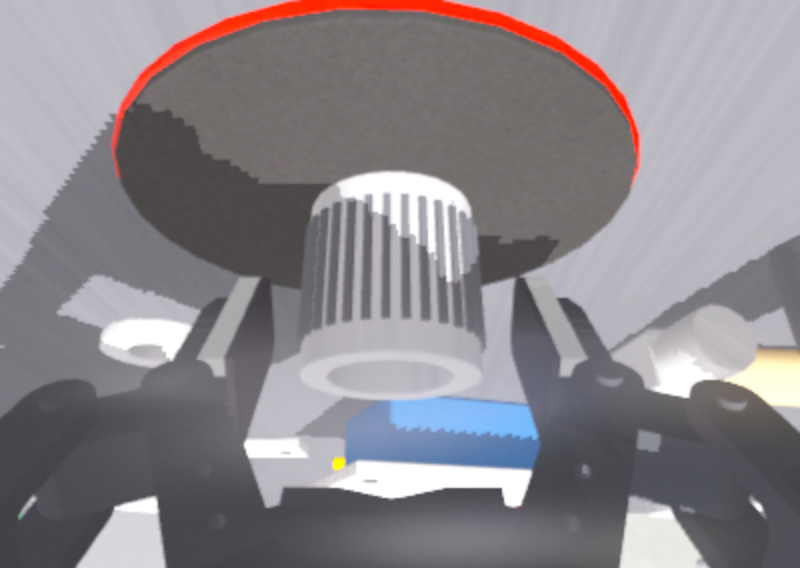

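The collar is centred between the pads (crop x 391, pads' mid 393). I'm advancing and gripping.

Request:
{"method": "send_rows", "body": {"translation": [[0.06,-0.02,0.2],[0,0,0.2],[0,0,0],[0,0,0],[0,0,0]], "rotation": [[0,0,0],[0,0,0],[0,0,0],[0,0,0],[0,0,0]], "grip": [58,52,46,42,38], "squeeze": 40}}

```text
time: 23.9
eef_pos: [0.5087, 0.2231, 0.0168]
tcp_rot: [0.672, 0.657, -0.244, 0.239]
contact_force: [0.1, -0.3, -1.5]
opening: 0.511
```

Request:
{"method": "send_rows", "body": {"translation": [[0,0,0],[0,0,0],[0,0,0]], "rotation": [[0,0,0],[0,0,0],[0,0,0]], "grip": [36,36,36], "squeeze": 60}}

```text
time: 24.28
eef_pos: [0.5086, 0.223, 0.0169]
tcp_rot: [0.672, 0.657, -0.245, 0.239]
contact_force: [0.3, 0.1, -1.6]
opening: 0.507
```

```bash
python3 go.py "[.5075,.235,.031]"
```

```text
24.275 [ 0.4838  0.5503  1.7821 -0.6305  1.263   0.8447] [0.5086 0.223  0.0169] [ 0.3098  0.1401 -1.6218] 0.5068624015207789
[[ 0.0176  0.9997 -0.0149]
 [ 0.7659 -0.0231 -0.6425]
 [-0.6427 -0.0001 -0.7662]]
units to TCP for grasp point G: [ 0.0031 -0.0468  0.0165]
```

Request:
{"method": "send_rows", "body": {"translation": [[-0.32,0,-0.38],[-0.64,0,-0.77],[-0.64,0,-0.77],[-0.64,0,-0.77],[-0.64,0,-0.77]], "rotation": [[0,0,0],[0,0,0],[0,0,0],[0,0,0],[0,0,0]], "grip": [36,36,36,36,36]}}

```text
time: 24.9
eef_pos: [0.5084, 0.2234, 0.1538]
tcp_rot: [0.672, 0.657, -0.245, 0.239]
contact_force: [0.9, 0.2, -1.4]
opening: 0.499
```

Request:
{"method": "send_rows", "body": {"translation": [[-0.64,0,-0.77],[-0.32,0,-0.38],[0,0,0],[0,0,0],[0,0,0]], "rotation": [[0,0,0],[0,0,0],[0,1,0],[0,1,0],[0,1,0]], "grip": [36,36,36,36,36]}}

```text
time: 25.52
eef_pos: [0.5081, 0.2235, 0.1966]
tcp_rot: [0.698, 0.683, -0.154, 0.15]
contact_force: [0.1, -0.8, -2.4]
opening: 0.506
```

Request:
{"method": "send_rows", "body": {"translation": [[0,0,0],[0,0,0],[0,0,0],[0,0,0],[0,0,0]], "rotation": [[0,1,0],[0,1,0],[0,1,0],[0,1,0],[0,1,0]], "grip": [36,36,36,36,36]}}

```text
time: 26.15
eef_pos: [0.5079, 0.2232, 0.1965]
tcp_rot: [0.715, 0.699, -0.0, -0.001]
contact_force: [0.4, 0.0, -2.4]
opening: 0.506
```

```bash
python3 go.py "[.4945,-.2655,.12]"
```

```text
26.15 [0.2303 0.0544 1.9065 0.002  1.1819 0.2521] [0.5079 0.2232 0.1965] [ 0.4268  0.0103 -2.4172] 0.5057611802837797
[[ 0.0225  0.9997 -0.0017]
 [ 0.9997 -0.0225  0.0015]
 [ 0.0015 -0.0017 -1.    ]]
units to TCP for grasp point G: [-16.3004  -0.0746   3.1602]
```

Request:
{"method": "send_rows", "body": {"translation": [[-0.6,0,0],[-1,0,0],[-1,0,0],[-1,0,0],[-1,0,0]], "rotation": [[0,0,0],[0,0,0],[0,0,0],[0,0,0],[0,0,0]], "grip": [36,36,36,36,36]}}

```text
time: 26.78
eef_pos: [0.5046, 0.0839, 0.1966]
tcp_rot: [0.715, 0.699, -0.002, 0.0]
contact_force: [-0.4, 0.9, -2.6]
opening: 0.503
```

Request:
{"method": "send_rows", "body": {"translation": [[-1,0,0],[-1,0,0],[-1,0,0],[-1,0,0],[-1,0,0]], "rotation": [[0,0,0],[0,0,0],[0,0,0],[0,0,0],[0,0,0]], "grip": [36,36,36,36,36]}}

```text
time: 27.4
eef_pos: [0.501, -0.0658, 0.1966]
tcp_rot: [0.715, 0.699, -0.001, -0.0]
contact_force: [-0.1, 0.4, -2.1]
opening: 0.502
```

Request:
{"method": "send_rows", "body": {"translation": [[-1,0,0],[-1,0,0],[-1,0,0],[-1,0,0],[-1,0,0]], "rotation": [[0,0,0],[0,0,0],[0,0,0],[0,0,0],[0,0,0]], "grip": [36,36,36,36,36]}}

```text
time: 28.02
eef_pos: [0.4974, -0.2155, 0.1965]
tcp_rot: [0.715, 0.699, -0.001, -0.001]
contact_force: [-0.0, 0.8, -1.9]
opening: 0.501
```

Request:
{"method": "send_rows", "body": {"translation": [[-1,0,0],[-0.7,0,0],[0,0,0],[0,0,0],[0,0,0]], "rotation": [[0,0,0],[0,1,0],[0,1,0],[0,1,0],[0,1,0]], "grip": [36,36,36,36,36]}}

```text
time: 28.65
eef_pos: [0.4964, -0.2658, 0.1966]
tcp_rot: [0.704, 0.688, 0.124, -0.123]
contact_force: [0.2, -0.3, -2.9]
opening: 0.502
```

Request:
{"method": "send_rows", "body": {"translation": [[0,0,0],[0,0,0],[0,0,0],[0,0,0],[0,0,0]], "rotation": [[0,1,0],[0,1,0],[0,1,0],[0,1,0],[0,1,0]], "grip": [36,36,36,36,36]}}

```text
time: 29.28
eef_pos: [0.4965, -0.2659, 0.1964]
tcp_rot: [0.661, 0.645, 0.273, -0.269]
contact_force: [-1.1, -0.6, -2.6]
opening: 0.504
```

Request:
{"method": "send_rows", "body": {"translation": [[0,0,0],[0,0,0],[0,0,0]], "rotation": [[0,1,0],[0,0,0],[0,0,0]], "grip": [36,36,36]}}

```text
time: 29.65
eef_pos: [0.4971, -0.2654, 0.1969]
tcp_rot: [0.648, 0.634, 0.301, -0.295]
contact_force: [0.4, -0.6, -2.0]
opening: 0.509
```

```bash
python3 go.py "[.4945,-.2655,.056]"
python3 - <<'E'
from h import *
a=snap('scene','s3')
# collar predicted pose: G, axis; crop around
s=ctrl.get_state();M=R.from_quat(s['tcp_rot']).as_matrix();G=s['eef_pos']-.019*M[:,2]
u=M@np.array([-.643,0,-.766]);print('axis',u,'mid',G-.0045*u);print(pj(a,[G,[.4945,-.2655,.028]]))
w3=snap('wrist','w5')
p=pj(a,[G])[0].astype(int);c=a['im'][max(0,p[1]-60):p[1]+90,max(0,p[0]-75):p[0]+75]
c=cv2.resize(c,(400,400),interpolation=cv2.INTER_CUBIC);cv2.imwrite('pics/c5.png',np.hstack([c,cv2.resize(w3['im'],(400,300)).__getitem__(slice(None)) if 0 else cv2.copyMakeBorder(cv2.resize(w3['im'],(400,300)),0,100,0,0,0)]))
E
```

```text
29.65 [-0.8973  0.3957  1.673   0.5248  1.7805 -0.9565] [ 0.4971 -0.2654  0.1969] [ 0.4175 -0.5715 -1.9561] 0.5089407637982143
[[ 0.0152  0.9997  0.0168]
 [ 0.6441 -0.0226  0.7646]
 [ 0.7648 -0.0008 -0.6442]]
units to TCP for grasp point G: [-3.5957 -0.0842  3.6547]
axis [-0.02240932 -0.99984971  0.00183571] mid [ 0.49710386 -0.275271    0.20952165]
[[157.34037065 164.05435464]
 [170.64453161 215.9417499 ]]
```

View pics/c5.png

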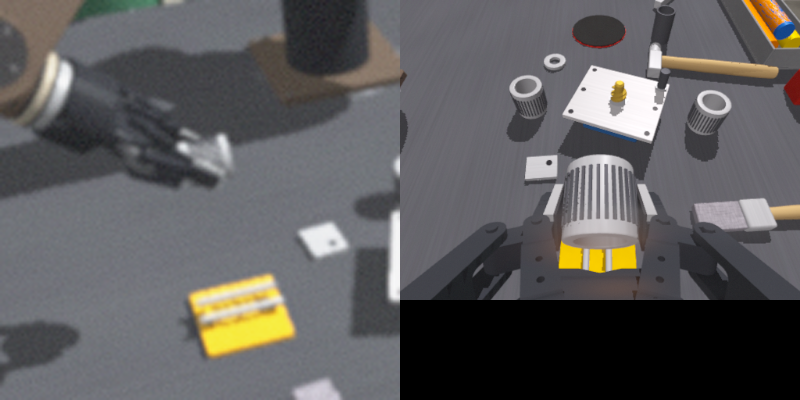

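The collar hangs on its side, bore along the rods (axis ≈ −y, matching the rods' 1–2° yaw), with the hand tilted above the cradle. I'm lowering.

Request:
{"method": "send_rows", "body": {"translation": [[-0.7,-0.09,0.68],[-0.9,0,0.88],[-0.9,0,0.88],[-0.8,0,0.77],[-0.37,0,0.355]], "rotation": [[0,0,0],[0,0,0],[0,0,0],[0,0,0],[0,0,0]], "grip": [36,36,36,36,36]}}

```text
time: 30.38
eef_pos: [0.4945, -0.2531, 0.0426]
tcp_rot: [0.648, 0.633, 0.302, -0.296]
contact_force: [-0.1, 0.1, -2.4]
opening: 0.504
```

Request:
{"method": "send_rows", "body": {"translation": [[0,0,0],[0,0,0],[0,0,0]], "rotation": [[0,0,0],[0,0,0],[0,0,0]], "grip": [36,36,36]}}

```text
time: 30.75
eef_pos: [0.4957, -0.2549, 0.0454]
tcp_rot: [0.648, 0.634, 0.302, -0.294]
contact_force: [-0.4, 0.3, -2.3]
opening: 0.498
```

```bash
python3 go.py "[.4943,-.269,.046]"
python3 - <<'E'
from h import *
s=ctrl.get_state();M=R.from_quat(s['tcp_rot']).as_matrix();G=s['eef_pos']-.019*M[:,2];print(G)
a=snap('top','t6');p=pj(a,[G])[0].astype(int);print(p)
b=a['im'][p[1]-38:p[1]+38,p[0]-50:p[0]+50];cv2.imwrite('pics/c6.png',cv2.resize(b,None,fx=6,fy=6,interpolation=cv2.INTER_CUBIC))
E
```

```text
30.75 [-0.8897  0.5915  1.721   0.519   1.5643 -1.0748] [ 0.4957 -0.2549  0.0454] [-0.3784  0.2742 -2.2751] 0.49837855933072
[[ 0.0132  0.9997  0.019 ]
 [ 0.6444 -0.0231  0.7643]
 [ 0.7645  0.0021 -0.6446]]
units to TCP for grasp point G: [-0.2871 -0.0351  0.2614]
[ 0.49531878 -0.26946823  0.05764179]
[361 200]
```

View pics/c6.png

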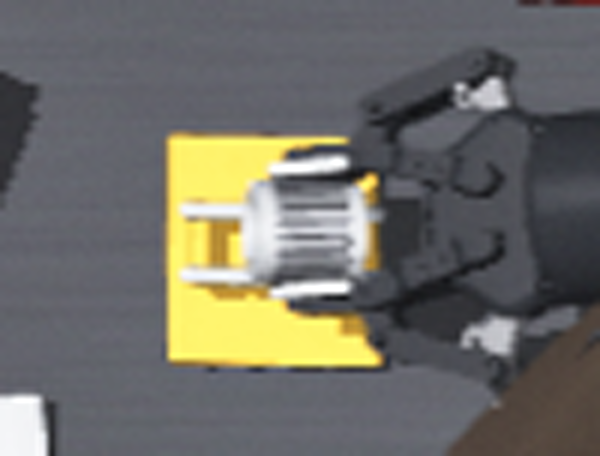

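The collar is over both rods, roughly centred, with the fingers outside the rods. I'm lowering the last 12 mm in steps.

Request:
{"method": "send_rows", "body": {"translation": [[-0.08,-0.03,0.11],[-0.08,0,0.11],[0,0,0],[0,0,0]], "rotation": [[0,0,0],[0,0,0],[0,0,0],[0,0,0]], "grip": [36,36,36,36]}}

```text
time: 31.3
eef_pos: [0.4941, -0.252, 0.0358]
tcp_rot: [0.648, 0.633, 0.302, -0.296]
contact_force: [0.5, 0.4, -2.3]
opening: 0.506
```

Request:
{"method": "send_rows", "body": {"translation": [[-0.025,0,0.021],[-0.025,0,0.021],[0,0,0]], "rotation": [[0,0,0],[0,0,0],[0,0,0]], "grip": [36,36,36]}}

```text
time: 31.68
eef_pos: [0.4942, -0.2521, 0.0341]
tcp_rot: [0.648, 0.633, 0.302, -0.295]
contact_force: [-0.0, -0.4, -2.0]
opening: 0.508
```

```bash
python3 go.py "[.4945,-.267,.0459]"
```

```text
31.675 [-0.8888  0.6064  1.7259  0.5199  1.5495 -1.0825] [ 0.4942 -0.2521  0.0341] [-0.0259 -0.365  -1.9773] 0.5079609675771002
[[ 0.0147  0.9997  0.0179]
 [ 0.6425 -0.0232  0.7659]
 [ 0.7661  0.0003 -0.6427]]
units to TCP for grasp point G: [-0.0183  0.0217  0.0015]
```

Request:
{"method": "send_rows", "body": {"translation": [[-0.018,0,0.015],[0,0,0]], "rotation": [[0,0,0],[0,0,0]], "grip": [36,36]}}

```text
time: 31.92
eef_pos: [0.4944, -0.2521, 0.0339]
tcp_rot: [0.648, 0.633, 0.303, -0.295]
contact_force: [0.2, -0.7, 0.5]
opening: 0.499
```

Request:
{"method": "send_rows", "body": {"translation": [[-0.018,0,0.015],[0,0,0]], "rotation": [[0,0,0],[0,0,0]], "grip": [36,36]}}

```text
time: 32.17
eef_pos: [0.4944, -0.2521, 0.0337]
tcp_rot: [0.648, 0.633, 0.303, -0.296]
contact_force: [0.1, 0.7, 5.6]
opening: 0.506
```

Seated: +5.6 N vertical at the expected height, no side force. I'll release and back out along the tool axis.

Request:
{"method": "send_rows", "body": {"translation": [[0,0,0],[0,0,0],[0,0,0],[0,0,0],[0,0,0]], "rotation": [[0,0,0],[0,0,0],[0,0,0],[0,0,0],[0,0,0]], "grip": [42,45,50,60,70]}}

```text
time: 32.8
eef_pos: [0.4939, -0.2519, 0.0323]
tcp_rot: [0.648, 0.633, 0.302, -0.296]
contact_force: [0.6, -0.4, -0.5]
opening: 0.821
```

Request:
{"method": "send_rows", "body": {"translation": [[0,0,-0.3],[0,0,-0.8],[0,0,-1],[0,0,-1],[0,0,-1]], "rotation": [[0,0,0],[0,0,0],[0,0,0],[0,0,0],[0,0,0]], "grip": [70,70,70,70,70]}}

```text
time: 33.42
eef_pos: [0.492, -0.3487, 0.1138]
tcp_rot: [0.649, 0.634, 0.302, -0.294]
contact_force: [-0.6, -0.0, 0.2]
opening: 0.822
```

Request:
{"method": "send_rows", "body": {"translation": [[0,0,-0.3],[0,0,0],[0,0,0]], "rotation": [[0,0,0],[0,0,0],[0,0,0]], "grip": [70,70,70]}}

```text
time: 33.8
eef_pos: [0.4914, -0.3521, 0.1166]
tcp_rot: [0.648, 0.633, 0.302, -0.296]
contact_force: [0.5, -0.1, 0.2]
opening: 0.819
```

```bash
python3 go.py
python3 - <<'E'
from h import *
a=snap('top','t7');b=snap('wrist','w7')
l=cv2.resize(a['im'][166:242,311:411],(400,304),interpolation=cv2.INTER_CUBIC)
cv2.imwrite('pics/c7.png',np.hstack([l,cv2.resize(b['im'],(400,304))]))
# bystander check
t=load('top0');d=cv2.absdiff(a['im'],t['im']).max(2);n,_,st,c=cv2.connectedComponentsWithStats((d>60).astype(np.uint8))
print([(x[:5].tolist()) for x in st[1:] if x[4]>15])
E
```

```text
33.8 [-0.9784  0.6074  1.5361  0.4659  1.7512 -1.0545] [ 0.4914 -0.3521  0.1166] [ 0.5175 -0.0754  0.1835] 0.819308668603676
[[ 0.0155  0.9997  0.0165]
 [ 0.6413 -0.0226  0.767 ]
 [ 0.7672 -0.0013 -0.6415]]
[[425, 170, 18, 7, 30], [443, 170, 7, 6, 28], [477, 175, 7, 23, 65], [261, 178, 32, 21, 330], [404, 178, 19, 6, 61], [349, 193, 26, 18, 330], [425, 206, 17, 13, 47], [453, 206, 11, 6, 24], [359, 212, 15, 4, 49], [406, 212, 16, 3, 41], [443, 213, 9, 6, 35], [339, 248, 62, 79, 748], [224, 277, 72, 43, 256], [291, 311, 19, 10, 25], [225, 316, 57, 23, 698], [479, 316, 33, 37, 674], [392, 320, 12, 16, 40], [253, 323, 84, 30, 1168], [312, 327, 93, 57, 2230], [231, 334, 8, 5, 16], [302, 360, 22, 3, 34], [442, 360, 64, 24, 594], [214, 364, 8, 9, 25], [294, 364, 45, 20, 690], [243, 367, 26, 16, 41], [507, 368, 5, 10, 40], [200, 374, 39, 10, 143], [250, 381, 17, 3, 37]]
```

View pics/c7.png

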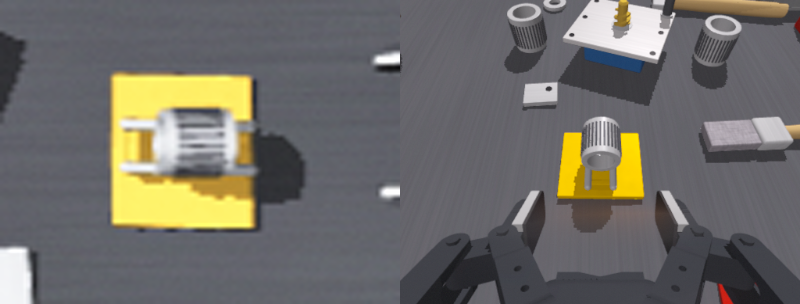

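The collar lies across both rods with its bore along them, clear of the open gripper. The image difference shows changes only at the stud, the cradle and the arm with its shadow, none at the bystanders. Handing in.

```bash
python3 -c "
from h import *
print(ticket.sign_off())"
```

```text
the job is handed in; nothing more can be done
None
```

The collar is off the stud and lying on its side on both cradle rods, released. I handed the job in after about 34 s of robot time; sign-off gives no verdict.

- **Unscrewing:** I turned it 220° anticlockwise, raising the gripper to match the thread. Force readings stayed below about 10 N. A test pull then showed only the collar's weight, and I lifted it clear.
- **Mat:** I set it down upright near the mat's centre with about 9 N of contact and let go. A picture showed it standing free.
- **Cradle:** I took it again with the gripper tilted 40°, swung it 90° about the jaw axis, and lowered it onto the rods. It made contact at the expected height with about 8 N and almost no side force. Then I released it and backed the gripper out.

**Last checks:**
- The final pictures show the collar on both rods, bore along them, with the gripper clear and contact force near zero.
- Comparing the overhead pictures from start and end showed no change at the loose tools and offcuts.
- My two measurements of the cradle's position along the rods differed by about 4 mm, and in the overhead view during lowering the collar looked up to about 6 mm off-centre that way. Both are inside the 18 mm allowed.

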